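# Turn the pump flywheel just past compression

## Task

Turn the bench pump over by hand: using the upright knob on its flywheel, turn the wheel counter-clockwise as seen from above until you feel the resistance of the compression build up and peak, and stop just past that peak. There the outlet-valve pin on the cylinder head stands partly raised: not down, and not right up, as it is if the wheel runs on to its end stop. Leave the wheel at rest there, let go, and do not disturb the flask, beaker and tip box nearby.

Things in the scene. Friction and masses are not known exactly. Their poses are not given: they have to be found in the camera images.
- pump: Small bench piston pump, fixed to the worktop: grey base plate 150 x 270 mm, round aluminium crankcase about 124 mm across under a dark horizontal five-spoked flywheel, and a lying cylinder with cooling fins that points along the pump's -y. Origin on the worktop under the flywheel's axis; z up.
- flywheel: The flywheel (origin on its axis at the rim's underside, +x toward the knob). The top of the compression comes 60 to 115 degrees after the start, its place unseen and new each time. Turning takes 2 to 3 N at the knob; in the 30 degrees before the top this rises to some 7 to 13 N and falls quickly; for 30 degrees past the top the wheel is pushed on; beyond, friction holds it.
- wheel_centre (a point): Centre of the flywheel at the height of its rim's top face, 124 mm above the worktop. The wheel is 170 mm across, its rim 18 mm thick; it turns about the vertical axis through this point, forward = counter-clockwise from above. Inner stops end the turning a little behind the start and about 70 degrees past the top of the compression.
- knob_middle (a point): Middle of the black upright knob on the flywheel: a round handle 26 mm in diameter and 50 mm tall, 70 mm from the wheel's axis. This point lies on the knob's axis, 25 mm above its foot and 25 mm below its top; the foot is 4 mm above the rim. The knob spins freely about its own upright axis, so it can be held in a grip of fixed direction while the wheel turns.
- valve_pin (a joint): Lift (m) of the steel outlet-valve pin, mushroom head 22 mm wide, upright on the cylinder head 159 mm from the wheel's axis. 0 = down (top 111 mm above the worktop), as at the start; the shaft lifts it from inside, to about 0.001 at the top of the compression, then by about 0.013 per radian, less later, to about 0.012 at the end stop. Pulled by hand it springs back.
- flask: Small conical glass flask, 64 mm wide, 104 mm tall, a bystander in front on the right; origin under its centre.
- beaker: Glass beaker, 80 mm wide, 95 mm tall, a bystander in front on the left; origin under its centre.
- tip_box: Open box of pipette tips, 86 x 124 x 71 mm, a bystander at the back on the left; origin under its centre.

How it is judged:
At the end, for the whole second after the job is handed in: The outlet-valve pin stands 1.5 to 10.5 mm up and does not move: the wheel rests past the top of the compression and clearly short of its end stop (value of joint valve_pin between 0.0015 and 0.0105 m and velocity of joint valve_pin between -0.005 and 0.005 m/s); the robot touches nothing.
It fails at once if the flask, beaker or tip box is shifted by more than 30 mm (distance of any of flask, beaker, tip_box from where it was at the start of the episode above 0.03 m).
It also fails if it takes over 48 s, if anything falls off the work surface, if the arm or the gripper's body presses on something with over 40 N, if the wrist force passes 120 N, or if a joint passes its speed limit or range.

## Robot

A 6-joint arm with a two-finger parallel gripper is mounted at the origin on a cart in front of the work surface, level with it; the furniture and walls round the work are solid. World frame = base frame: x ahead of the robot, y to its left, z up, the work surface at z = 0. Lengths are in m, angles in rad, forces in N, time in s.
With the tool pointing down it reaches from about 0.3 to 0.875 m from the base axis. Payload 6.4 kg.
Tool frame: the origin (TCP) lies on the centre line of the jaws, within the pads' length; the fingertips stand 17 mm ahead of it and the grasp point (between the pads) lies 2 mm behind it; z points along the fingers, x is the direction in which the jaws open and shut, and the axes are right-handed (so a half turn about z gives the same grasp; the last joint's range is limited). The gripper opens to 85 mm and grips with 20 to 120 N. Pads are 22 mm wide; open, the fingers measure 114 mm over their backs; the gripper's body (76 mm by 85 mm) begins 54 mm behind the grasp point. The pads swing forward as they close: fully open they stand 13 mm farther back than shut.
Start: joints at [0.927, 0.181, 1.607, -0, 1.354, -0.206], TCP at [0.244, 0.521, 0.213] pointing down, gripper open.
Joint ranges: [-2.99, 2.99], [-0.89, 2.07], [0.3, 2.58], [-1.14, 4.28], [0, 2.63], [-3.12, 3.12]. Speed limits (rad/s): [2.57, 2.57, 3.01, 3.14, 3.14, 3.14].

## Interface

Orientations are given as a unit quaternion [w, x, y, z].
In Python, from bench import ctrl gives the robot as it stands.
- The arm moves only by the tool servo_tool, never from a script. Its argument "increments" is text: rows parted by semicolons, each of 5 numbers parted by spaces: the shift along the tool's x, y, z in cm, then the turn about the tool's z in rad, then the opening, from 0 (shut) to 1 (fully open). In form: dx dy dz yaw gripper; .... A call has 1 to 10 rows; each row shifts and turns the commanded pose from where the row before left it, along the tool's axes as they then stand; what a row does not reach is not made up. A row lasts 1/8 s, in which the tool goes at most 62.5 mm and 10.7 degrees, less where a joint would pass 70% of its speed; a pose out of reach is approached as far as the arm can. A call is refused whole if a number of a shift passes 6.25 or a number of a turn 0.188, either way. A call with a gripper value outside its range is refused whole. The fingers move at their own pace and stop on an object; the grip force is fixed at half the most. Time passes only in rows, so rows that do not move let the fingers close. It gives the time, the measured TCP pose, the force and the opening at its end, in the units of the state.
- ctrl.get_obs(): the state, without advancing time (a new reading comes with each control period).
- ctrl.camera(name): name is "side" or "top" or "wrist"; returns (picture, depth): 400x640x3 uint8, red, green, blue; 400x640 float32, m along the optical axis (not along the pixel's ray), 0 where there is no reading.
- ctrl.camera_params(name): a dict with "mtx" (3x3 intrinsics, pixels), "position" and "attitude" of the camera in the world; the wrist camera has in their place "tool_from_camera" (4x4, takes a point from camera to tool coordinates, whose origin is the TCP and whose axes are the tool frame's). Camera axes: x right, y down, z forward; pixel columns grow to the right and rows downward; lengths in m; the calibration is good to about 2 mm. A picture is of the moment at which its call begins: read the wrist's pose just before it. camera_params takes no time and is no camera call.
- ctrl.hand_in(): hands the job in, once; it reports no verdict.
The state is a dict: "time_s": time; "q": joint angles; "dq": joint speeds; "joint_efforts": joint torques, N m; "eef_pos": TCP position; "eef_rot": TCP orientation; "wrist_force": force on the tool from outside, world axes, zero at the start; "torque": the same for the moment, N m; "opening": opening from 0.0 (shut) to 1.0 (fully open).
Only numpy, scipy, OpenCV 4.12 (cv2) and the standard library are available. Lean on these libraries where they do the work, as an engineer would, in place of code of your own. Each camera call takes 0.05 s, during which the arm holds its last target.

## Working session

There is one attempt and no reset: what is moved stays moved. The work goes in short steps, Python scripts to look and compute and a tool call to move; the robot and the scene stay as the last step left them, time stands still between calls to the robot, and variables do not carry over. Pictures are saved under pics/ and viewed, and the job is handed in when it is done.

Besides the shell and the picture viewer there is one more tool, called after ">>>" by a JSON object that holds its "fn" and its "kwargs", one argument or row to a line. servo_tool: Moves the arm, as the interface text tells. Its arguments: {"type":"object","properties":{"increments":{"type":"string"}},"required":["increments"]}

```bash
ls; mkdir -p pics; python3 - <<'E'
from bench import ctrl
import cv2,numpy as np
o=ctrl.get_obs();print(o)
for n in ["top","side"]:
    p,d=ctrl.camera(n);cv2.imwrite(f"pics/{n}0.png",p[:,:,::-1]);np.savez(f"{n}0.npz",p=p,d=d)
    print(n,ctrl.camera_params(n))
print(ctrl.camera_params("wrist"))
E
```

```text
pics
{'time_s': 0.0, 'q': array([ 9.26707760e-01,  1.81560552e-01,  1.60798528e+00,  2.12501486e-05,
        1.35377486e+00, -2.06306410e-01]), 'dq': array([ 0.00130205,  0.00096735,  0.00157329,  0.00143448, -0.00063085,
        0.00302715]), 'joint_efforts': array([-1.61327494e-03, -4.44878304e+01, -3.51324928e+01, -6.11023552e-04,
        9.18926817e-03, -3.69052501e-06]), 'eef_pos': array([0.24339534, 0.52032161, 0.21188418]), 'eef_rot': array([ 2.94824585e-04,  8.43781642e-01,  5.36685936e-01, -8.12224800e-04]), 'wrist_force': array([0.11494127, 0.15626719, 0.29625229]), 'torque': array([-0.01211529, -0.01182007, -0.03818082]), 'opening': 1.002280152011995}
top {'mtx': array([[432.67686643,   0.        , 319.87087512],
       [  0.        , 432.67686643, 196.6761413 ],
       [  0.        ,   0.        ,   1.        ]]), 'position': array([ 0.411327  , -0.06491407,  1.09062279]), 'attitude': array([ 0.03242952, -0.69633082,  0.71592017, -0.03911548])}
side {'mtx': array([[393.55970303,   0.        , 316.01405115],
       [  0.        , 393.55970303, 194.55001506],
       [  0.        ,   0.        ,   1.        ]]), 'position': array([ 0.34131065, -0.93488346,  0.45948985]), 'attitude': array([-0.5620563 ,  0.82057487, -0.08199424,  0.06345497])}
{'mtx': array([[293.68841457,   0.        , 322.27073865],
       [  0.        , 293.68841457, 201.96372587],
       [  0.        ,   0.        ,   1.        ]]), 'tool_from_camera': array([[ 9.99999204e-01, -1.16537834e-03,  4.83170583e-04,
         1.93698487e-04],
       [ 9.99852474e-04,  9.65667973e-01,  2.59777532e-01,
        -6.49732067e-02],
       [-7.69321467e-04, -2.59776842e-01,  9.65668370e-01,
        -1.62644365e-01],
       [ 0.00000000e+00,  0.00000000e+00,  0.00000000e+00,
         1.00000000e+00]])}
```

View pics/top0.png

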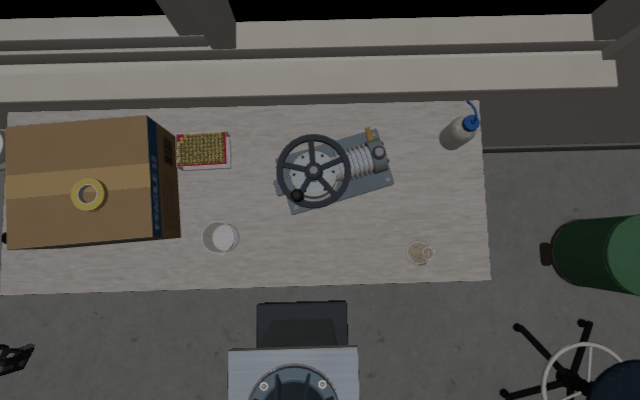

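View pics/side0.png

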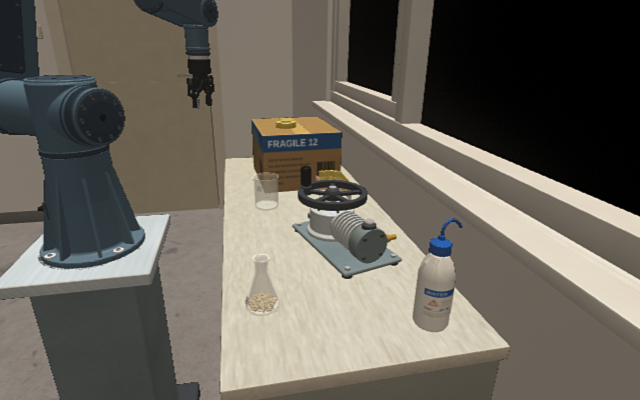

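Top view: wheel hub is near (314,171), the knob top near (297,196), the valve pin near (379,153), the beaker at (221,238), the flask at (419,253) and the tip box at (203,150). The side view agrees with this layout. Next I measure.

```bash
cat > h.py <<'E'
import numpy as np,cv2
from bench import ctrl
from scipy.spatial.transform import Rotation as R
def cam(n):
    c=ctrl.camera_params(n);w=c["attitude"]
    return c["mtx"],np.array(c["position"]),R.from_quat(np.r_[w[1:],w[0]]).as_matrix()
def ray(n,uv,z):
    K,p,M=cam(n);d=M@np.linalg.solve(K,[uv[0],uv[1],1]);return p+d*(z-p[2])/d[2]
def proj(n,P):
    K,p,M=cam(n);q=K@(M.T@(np.array(P)-p));return q[:2]/q[2]
def cloud(n,D):
    K,p,M=cam(n);v,u=np.mgrid[:400,:640]
    r=np.stack([(u-K[0,2])/K[0,0],(v-K[1,2])/K[1,1],np.ones_like(u)],-1)*D[...,None]
    return r@M.T+p
E
python3 - <<'E'
from h import *
f=np.load("top0.npz");p,d=f["p"],f["d"]
C=cloud("top",d)
for uv in [(250,200),(314,171),(297,196),(296,194),(221,238),(379,153),(203,150),(419,253)]:
    print(uv,C[uv[1],uv[0]].round(3))
sub=C[120:225,260:365]; im=p[120:225,260:365].astype(int)
# rim
m=(im.max(-1)<90)&(abs(sub[...,2]-.124)<.008)
u=np.argwhere(m)[:,::-1]+[260,120]
P=sub[m];print(len(P))
el=cv2.convexHull(u.astype(np.float32));(c,r,a)=cv2.fitEllipse(el);print(c,r,ray("top",c,.124))
from scipy.optimize import least_squares
h=sub[m]
k=(sub[...,2]>.155)
print("knob px",k.sum(),sub[k].mean(0),np.median(sub[k][:,2]))
u=np.argwhere(k)[:,::-1]+[260,120];print(u.mean(0),ray("top",u.mean(0),.178))
cv2.imwrite("pics/crop.png",cv2.resize(p[110:230,250:400],None,fx=5,fy=5,interpolation=cv2.INTER_CUBIC)[:,:,::-1])
E
```

```text
(250, 200) [ 0.519  0.101 -0.003]
(314, 171) [ 0.566 -0.064  0.134]
(297, 196) [ 0.507 -0.026  0.177]
(296, 194) [ 0.511 -0.024  0.175]
(221, 238) [0.425 0.173 0.005]
(379, 153) [ 0.608 -0.215  0.111]
(203, 150) [0.636 0.202 0.064]
(419, 253) [ 0.376 -0.304  0.071]
1994
(312.8463439941406, 170.60951232910156) (73.80677032470703, 74.49591064453125) [ 0.56897724 -0.0612519   0.124     ]
knob px 172 [ 0.4832873  -0.03540843  0.42490635] 0.1762722478126753
[300.48837209 186.73255814] [ 0.52624625 -0.03429731  0.178     ]
```

View pics/crop.png

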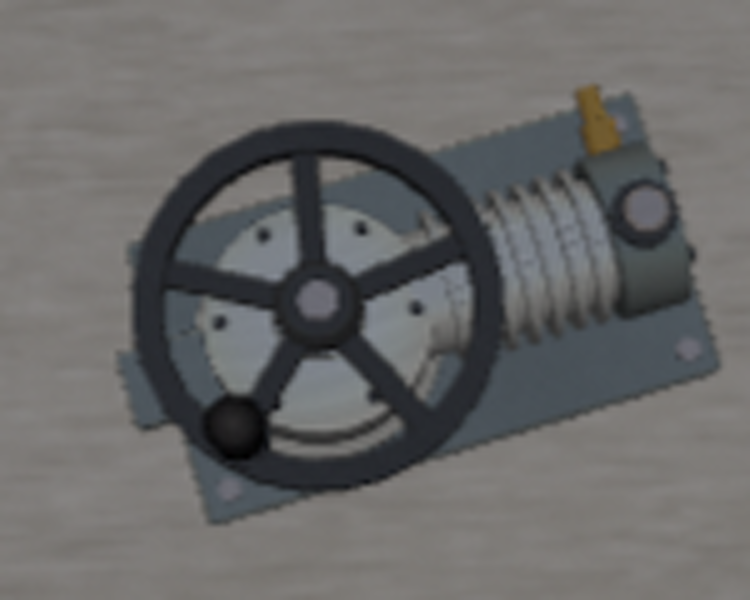

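```bash
python3 - <<'E'
from h import *
f=np.load("top0.npz");C=cloud("top",f["d"])
k=ray("top",(297,195.5),.178);c=ray("top",(313,170.6),.124)
print("knob",k,"c",c,np.linalg.norm((k-c)[:2]),np.degrees(np.arctan2(*(k-c)[:2][::-1])))
print("pin",ray("top",(379,152),.111),np.linalg.norm(ray("top",(379,152),.111)[:2]-c[:2]))
print("side check knob top",proj("side",k),"centre",proj("side",c))
for uv in [(8,245),(150,240),(175,238),(150,118),(90,194)]: print(uv,C[uv[1],uv[0]].round(3))
T=np.linalg.inv
o=ctrl.get_obs();w=o["eef_rot"];M=R.from_quat(np.r_[w[1:],w[0]]).as_matrix();print(M.round(3))
for P in ([.25,.52,.30],[.25,.1,.30],[.42,-.026,.26],[.508,-.026,.23]): print((M.T@(np.array(P)-o["eef_pos"])*100).round(1))
E
```

```text
knob [ 0.50772648 -0.02646535  0.178     ] c [ 0.56898965 -0.06159946  0.124     ] 0.07062281323211417 150.16595208048585
pin [ 0.61033128 -0.21460474  0.111     ] 0.1584920975273156
side check knob top [304.74122882 165.84902803] centre [331.95494868 189.9546979 ]
(8, 245) [0.42  0.57  0.189]
(150, 240) [ 0.425  0.352 -0.002]
(175, 238) [0.428 0.288 0.002]
(150, 118) [0.687 0.289 0.169]
(90, 194) [0.521 0.404 0.191]
[[ 0.424  0.906 -0.001]
 [ 0.906 -0.424 -0.001]
 [-0.002 -0.    -1.   ]]
[ 0.2  0.6 -8.8]
[-37.8  18.4  -8.7]
[-42.   39.2  -4.7]
[-38.3  47.1  -1.8]
```

>>> {"fn": "servo_tool", "kwargs": {
  "increments": "0 0 -3 0 1;-2.7 3.3 -2 0 1;-2.7 3.3 0 0 1;-2.7 3.3 0 0 1;-2.7 3.3 0 0 1;-2.7 3.3 0 0 1;-2.7 3.3 0 0 1;-2.7 3.3 0 0 1;-2.7 3.3 0 0 1;-2.7 3.3 0 0 1"
}}

```text
time_s: 1.35
eef_pos: [0.4099, 0.1735, 0.2625]
eef_rot: [-0.0, 0.844, 0.537, -0.0]
wrist_force: [0.9, 0.4, -0.5]
opening: 1.001
```

>>> {"fn": "servo_tool", "kwargs": {
  "increments": "-2.7 3.3 0 0 1;-2.7 3.3 0 0 1;-2.7 3.3 0 0 1;-2.7 3.3 1 0 1;-0.5 0.9 1 0 1;0 0 0 0 1;0 0 0 0 1"
}}

```text
time_s: 2.22
eef_pos: [0.4891, 0.0137, 0.2429]
eef_rot: [-0.0, 0.843, 0.537, -0.0]
wrist_force: [-0.3, 0.5, -0.1]
opening: 1.005
```

```bash
cat > rel.py <<'E'
from h import *
def toolM(o):
    w=o["eef_rot"];return R.from_quat(np.r_[w[1:],w[0]]).as_matrix()
def rel(P,o): return (toolM(o).T@(np.array(P)-o["eef_pos"])*100).round(2)
E
python3 - <<'E'
from rel import *
o=ctrl.get_obs();p,d=ctrl.camera("wrist");cv2.imwrite("pics/w1.png",p[:,:,::-1])
c=ctrl.camera_params("wrist");T=np.array(c["tool_from_camera"]);M=toolM(o)
k=np.array([.5077,-.0265,.178]);t=M.T@(k-o["eef_pos"]);q=np.linalg.inv(T)@np.r_[t,1];u=c["mtx"]@q[:3];print("pred",u[:2]/u[2])
print(o["time_s"],o["eef_pos"],rel([.5077,-.0265,.158],o),o["wrist_force"],o["q"])
E
```

```text
pred [287.71707127 245.54534008]
2.225 [0.48911248 0.0137148  0.24285126] [-2.86  3.39  8.48] [-0.28676905  0.510914   -0.14194991] [-2.15338924e-01 -4.03853638e-02  1.78053153e+00  3.33372046e-04
  1.40189730e+00 -1.34946067e+00]
```

View pics/w1.png

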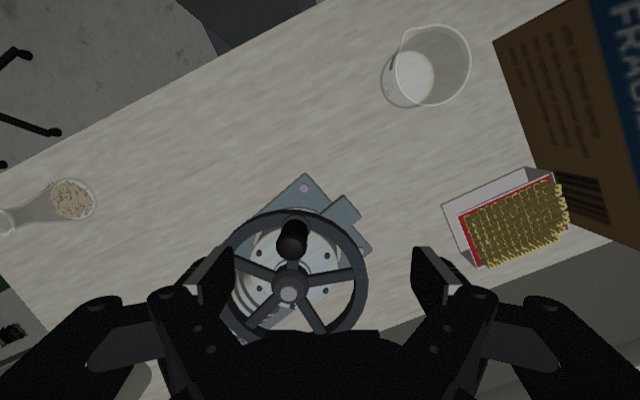

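Wrist view: the knob top is at about (291,246), within 3 px of the prediction (288,245.5). I descend over it.

>>> {"fn": "servo_tool", "kwargs": {
  "increments": "-1.4 1.7 0 0 1;-1.35 1.7 1 0 1;0 0 2 0 1;0 0 2 0 1;0 0 2 0 1;0 0 1.7 0 1;0 0 0 0 1;0 0 0 0 1"
}}

```text
time_s: 3.28
eef_pos: [0.5092, -0.027, 0.1563]
eef_rot: [0.0, 0.844, 0.537, 0.0]
wrist_force: [0.7, -0.0, 0.8]
opening: 1.003
```

```bash
python3 - <<'E'
from rel import *
o=ctrl.get_obs();p,d=ctrl.camera("wrist");cv2.imwrite("pics/w2.png",p[:,:,::-1])
c=ctrl.camera_params("wrist");T=np.array(c["tool_from_camera"]);M=toolM(o)
k=np.array([.5077,-.0265,.178]);t=M.T@(k-o["eef_pos"]);q=np.linalg.inv(T)@np.r_[t,1];u=c["mtx"]@q[:3];print("pred",u[:2]/u[2])
print(o["time_s"],o["eef_pos"],rel([.5077,-.0265,.155],o),o["wrist_force"])
E
```

```text
pred [321.48048075 249.40484883]
3.275 [ 0.50918086 -0.02700452  0.15628605] [-0.02 -0.16  0.13] [ 0.66649256 -0.000946    0.7968447 ]
```

View pics/w2.png

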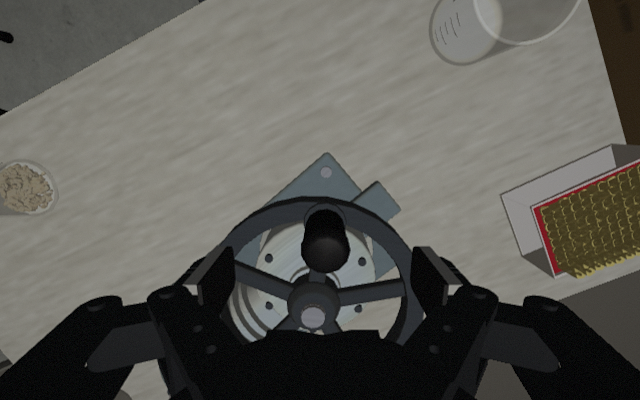

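The knob top is at about (327,250) between the pads (centre at about 323). It's slightly to the +x side, so I nudge and close.

>>> {"fn": "servo_tool", "kwargs": {
  "increments": "0.2 -0.1 0 0 0.6;0 0 0 0 0.3;0 0 0 0 0;0 0 0 0 0;0 0 0 0 0;0 0 0 0 0;0 0 0 0 0;0 0 0 0 0"
}}

```text
time_s: 4.32
eef_pos: [0.5101, -0.0248, 0.1578]
eef_rot: [0.001, 0.844, 0.537, 0.001]
wrist_force: [-1.0, 0.9, 9.2]
opening: 0.004
```

```bash
python3 - <<'E'
from rel import *
o=ctrl.get_obs()
print(o["time_s"],o["eef_pos"],o["wrist_force"],o["opening"])
c=np.array([.569,-.0616]);k=np.array([.5085,-.0265])
# arc increments, tool axes, per 5 degrees
M=toolM(o)
d=k-c;r=.070;a0=np.arctan2(d[1],d[0])
for i in range(0,40):
    a=a0+np.radians(5*i);b=a+np.radians(5)
    v=r*np.array([np.cos(b)-np.cos(a),np.sin(b)-np.sin(a),0]);print(5*i+5,(M.T@v*100).round(2)[:2],end="; ")
E
```

```text
4.325 [ 0.51014215 -0.02478142  0.15778733] [-0.99497401  0.88283261  9.24962083] 0.003783511447167849
5 [-0.61 -0.03]; 10 [-0.61  0.03]; 15 [-0.61  0.08]; 20 [-0.6   0.13]; 25 [-0.58  0.18]; 30 [-0.56  0.23]; 35 [-0.54  0.28]; 40 [-0.52  0.33]; 45 [-0.48  0.37]; 50 [-0.45  0.41]; 55 [-0.41  0.45]; 60 [-0.37  0.48]; 65 [-0.33  0.51]; 70 [-0.28  0.54]; 75 [-0.23  0.56]; 80 [-0.18  0.58]; 85 [-0.13  0.6 ]; 90 [-0.08  0.61]; 95 [-0.03  0.61]; 100 [0.03 0.61]; 105 [0.08 0.61]; 110 [0.13 0.6 ]; 115 [0.18 0.58]; 120 [0.23 0.56]; 125 [0.28 0.54]; 130 [0.33 0.52]; 135 [0.37 0.48]; 140 [0.41 0.45]; 145 [0.45 0.41]; 150 [0.48 0.37]; 155 [0.51 0.33]; 160 [0.54 0.28]; 165 [0.56 0.23]; 170 [0.58 0.18]; 175 [0.6  0.13]; 180 [0.61 0.08]; 185 [0.61 0.03]; 190 [ 0.61 -0.03]; 195 [ 0.61 -0.08]; 200 [ 0.6  -0.13];
```

The gripper shut fully, with 9 N upward force, so it isn't holding the knob. I look.

```bash
python3 - <<'E'
from rel import *
ims=[]
for n in ("wrist","side","top"):
    p,d=ctrl.camera(n)
    if n=="side": p=p[120:280,230:430]; p=cv2.resize(p,None,fx=4,fy=4)
    if n=="top": p=p[100:240,230:410]; p=cv2.resize(p,None,fx=4,fy=4)
    cv2.imwrite(f"pics/c3{n}.png",p[:,:,::-1])
E
```

```text
(no output)
```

View pics/c3wrist.png

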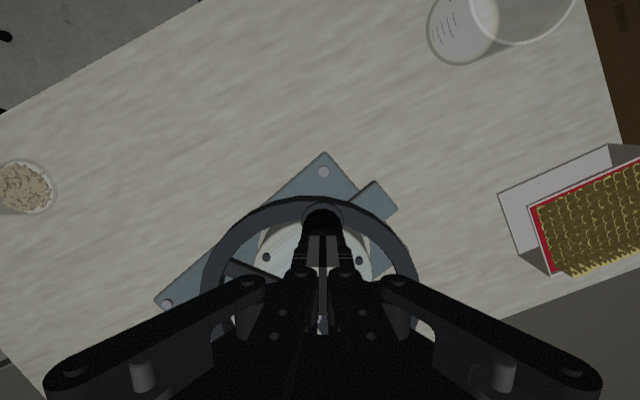

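View pics/c3side.png

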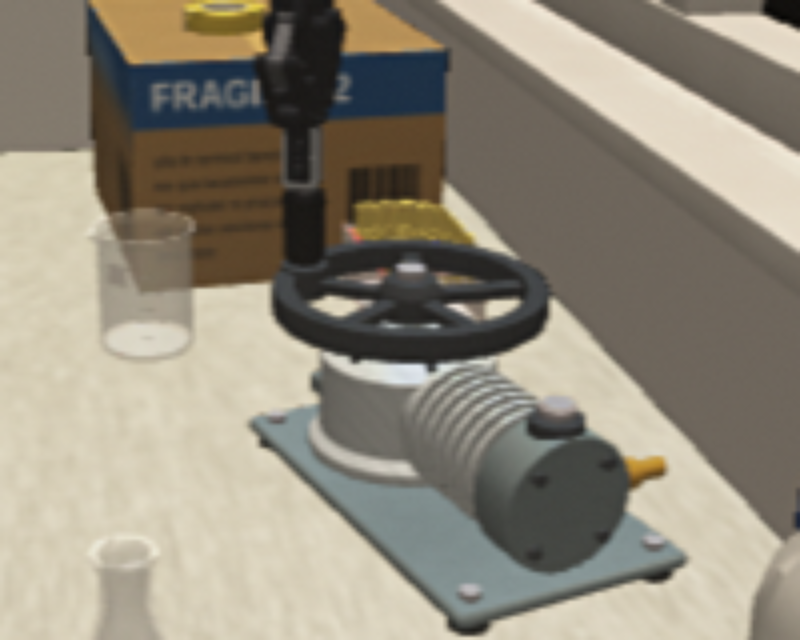

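View pics/c3top.png

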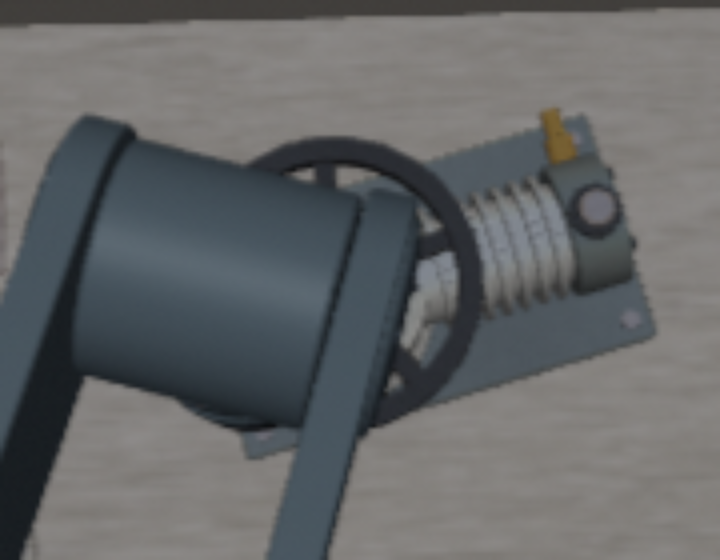

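The closed fingertips stand on top of the knob (side picture, tips at about (305,167)), instead of beside it. I check the finger length with the depth pictures against the stated TCP.

```bash
python3 - <<'E'
from rel import *
o=ctrl.get_obs()
p,d=ctrl.camera("wrist");c=ctrl.camera_params("wrist");T=np.array(c["tool_from_camera"]);K=c["mtx"]
v,u=np.mgrid[:400,:640];P=np.stack([(u-K[0,2])/K[0,0],(v-K[1,2])/K[1,1],np.ones_like(u)],-1)*d[...,None]
P=P@T[:3,:3].T+T[:3,3]
for col in (312,323,333):
  for r in range(205,300,6): print(col,r,P[r,col].round(3),p[r,col])
s=np.load("side0.npz");C=cloud("side",s["d"])
print("side start tcp, tip",proj("side",[.2434,.5203,.212]),proj("side",[.2434,.5203,.212-.017]))
for uv in [(193,104),(194,100),(211,104),(196,85),(200,60)]: print(uv,C[uv[1],uv[0]].round(3))
print(o["eef_pos"],"now side tip",proj("side",o["eef_pos"]),proj("side",o["eef_pos"]-[0,0,.017]))
cv2.imwrite("pics/s0c.png",cv2.resize(s["p"][40:120,160:240],None,fx=7,fy=7)[:,:,::-1])
E
```

```text
312 205 [-0.007 -0.011  0.03 ] [26 29 29]
312 211 [-0.006 -0.009  0.022] [31 35 36]
312 217 [-0.006 -0.01   0.008] [6 1 5]
312 223 [-0.006 -0.01  -0.003] [8 9 7]
312 229 [-0.005 -0.01  -0.014] [5 5 5]
312 235 [-0.005 -0.01  -0.024] [30 29 26]
312 241 [-0.005 -0.011 -0.032] [52 54 52]
312 247 [-0.004 -0.01  -0.039] [55 55 52]
312 253 [-0.004 -0.011 -0.046] [56 55 53]
312 259 [-0.004 -0.011 -0.051] [51 52 49]
312 265 [-0.004 -0.01  -0.056] [51 51 50]
312 271 [-0.004 -0.011 -0.062] [12 15 16]
312 277 [-0.003 -0.012 -0.068] [7 9 9]
312 283 [-0.003 -0.012 -0.072] [4 4 9]
312 289 [-0.003 -0.011 -0.075] [15 11 13]
312 295 [-0.003 -0.011 -0.079] [9 8 9]
323 205 [ 0.001 -0.012  0.028] [49 51 57]
323 211 [ 0.001 -0.011  0.015] [6 7 9]
323 217 [ 0.001 -0.011  0.003] [2 2 6]
323 223 [ 0.001 -0.011 -0.008] [ 9 10  8]
323 229 [ 0.001 -0.011 -0.017] [13 12 12]
323 235 [ 0.001 -0.01  -0.023] [13 14 14]
323 241 [ 0.001 -0.01  -0.031] [10  7  7]
323 247 [ 0.001 -0.01  -0.039] [11  9  9]
323 253 [ 0.001 -0.01  -0.045] [4 6 5]
323 259 [ 0.001 -0.011 -0.051] [10 10 12]
323 265 [ 0.001 -0.01  -0.056] [6 7
[... 509 characters left out ...]
0.005 -0.01  -0.039] [50 51 50]
333 253 [ 0.005 -0.011 -0.046] [51 52 50]
333 259 [ 0.005 -0.011 -0.051] [51 51 48]
333 265 [ 0.005 -0.01  -0.056] [52 51 49]
333 271 [ 0.004 -0.011 -0.063] [ 7 14 12]
333 277 [ 0.004 -0.011 -0.067] [ 6 12 10]
333 283 [ 0.004 -0.012 -0.072] [13 15 15]
333 289 [ 0.004 -0.011 -0.075] [10 10 10]
333 295 [ 0.004 -0.011 -0.079] [8 9 9]
side start tcp, tip [203.78676772 115.91016951] [204.21936418 120.70110613]
(193, 104) [0.215 0.472 0.261]
(194, 100) [0.22  0.467 0.275]
(211, 104) [0.27  0.553 0.248]
(196, 85) [0.229 0.496 0.321]
(200, 60) [0.25  0.483 0.401]
[ 0.51015282 -0.02479864  0.15780404] now side tip [305.573382   173.45074272] [305.55686331 179.96480221]
```

View pics/s0c.png

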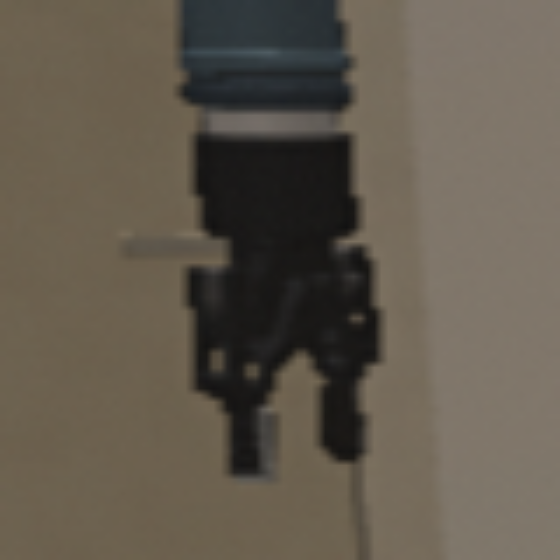

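Depth shows the shut fingertips at tool z of about -20 mm and the pads' centre at about -40 mm. So the stated finger geometry is off by about 37 mm here, and the side view confirms it. The real grasp point is about 40 mm behind the TCP. I'll lift, open, and go down to TCP z ≈ 0.120, which puts the tips at ≈ 0.140, above the rim and hub.

>>> {"fn": "servo_tool", "kwargs": {
  "increments": "0 0 -2 0 0;0 0 -1 0 0.5;0 0 0 0 1;0 0 0 0 1;0 0 0 0 1;0 0 0 0 1;0 0 0 0 1"
}}

```text
time_s: 5.4
eef_pos: [0.5085, -0.0244, 0.1855]
eef_rot: [-0.0, 0.844, 0.537, -0.0]
wrist_force: [-0.3, -0.3, -0.1]
opening: 0.998
```

```bash
python3 - <<'E'
from rel import *
o=ctrl.get_obs();p,d=ctrl.camera("wrist");cv2.imwrite("pics/w4.png",p[:,:,::-1])
c=ctrl.camera_params("wrist");T=np.array(c["tool_from_camera"]);K=c["mtx"];M=toolM(o)
v,u=np.mgrid[:400,:640];P=np.stack([(u-K[0,2])/K[0,0],(v-K[1,2])/K[1,1],np.ones_like(u)],-1)*d[...,None]
P=P@T[:3,:3].T+T[:3,3]; W=P@M.T+o["eef_pos"]
m=(abs(W[...,2]-.178)<.004)&(abs(P[...,0])<.025)&(abs(P[...,1])<.03)
print("knob top in tool",np.median(P[m],0),P[m].min(0),P[m].max(0),m.sum(),"world",np.median(W[m],0))
for nm,mm in (("L",(P[...,0]<-.03)),("R",(P[...,0]>.03))):
  m=mm&(abs(P[...,0])<.06)&(abs(P[...,1])<.015)&(P[...,2]<0)&(d>0);print(nm,P[m].min(0),P[m].max(0))
print(o["time_s"],o["eef_pos"],o["wrist_force"],o["opening"])
E
```

```text
knob top in tool [0.00070702 0.00142738 0.00781623] [-0.01195818 -0.00973844  0.00523529] [0.01277526 0.01508873 0.01153862] 1144 world [ 0.51002668 -0.024504    0.1777264 ]
L [-0.05999928 -0.01499452 -0.11678363] [-0.03006819  0.01289486 -0.03213137]
R [ 0.03002017 -0.01497994 -0.11649777] [ 0.05999939  0.01269428 -0.03280157]
5.4 [ 0.50848863 -0.02437855  0.18554289] [-0.27702047 -0.33560047 -0.09718898] 0.9975100491759138
```

View pics/w4.png

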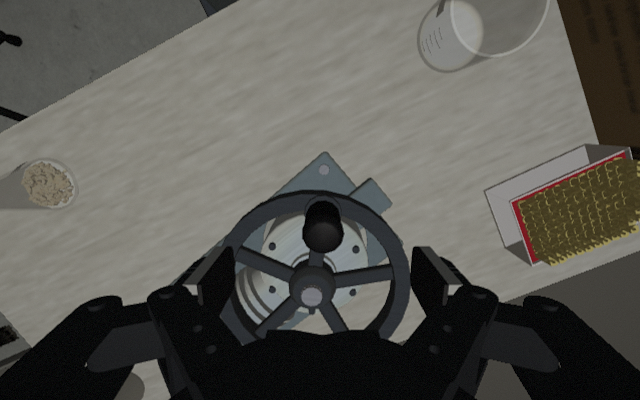

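The knob top is centred in the jaws to 1–2 mm (tool x 0.5 mm, y 2 mm), and the open tips measure at -32 mm. I descend 6.5 cm and close.

>>> {"fn": "servo_tool", "kwargs": {
  "increments": "0 0.2 2 0 1;0 0 2 0 1;0 0 1.5 0 1;0 0 1 0 1;0 0 0 0 0.6;0 0 0 0 0.3;0 0 0 0 0;0 0 0 0 0;0 0 0 0 0;0 0 0 0 0"
}}

```text
time_s: 6.7
eef_pos: [0.5108, -0.0253, 0.1213]
eef_rot: [0.0, 0.844, 0.537, 0.0]
wrist_force: [-1.3, 0.9, 5.4]
opening: 0.296
```

```bash
python3 - <<'E'
from rel import *
o=ctrl.get_obs()
print(o["time_s"],o["eef_pos"],o["wrist_force"],o["opening"])
E
```

```text
6.7 [ 0.51075169 -0.02525554  0.12128898] [-1.32284128  0.90063181  5.42615832] 0.29638286186546214
```

The knob is gripped (opening 0.296, about 25 mm). Now I work out the arc.

```bash
cat > st.py <<'E'
from rel import *
c=np.array([.569,-.0616])
def st():
    o=ctrl.get_obs();d=o["eef_pos"][:2]-c;a=np.arctan2(d[1],d[0]);f=o["wrist_force"]
    t=np.array([-np.sin(a),np.cos(a)]);r=np.array([np.cos(a),np.sin(a)])
    print("t",round(o["time_s"],2),"turned",round((np.degrees(a)-147.9)%360,1),"R",np.linalg.norm(d).round(4),"F_resist",round(-f[:2]@t,2),"Frad",round(f[:2]@r,2),"Fz",f[2].round(2),"z",o["eef_pos"][2].round(4),"op",round(o["opening"],3))
    return o
E
python3 - <<'E'
from st import *
o=st();M=toolM(o);a0=np.radians(147.9)
for i in range(0,36):
    a=a0+np.radians(5*i);b=a+np.radians(5)
    v=.07*np.array([np.cos(b)-np.cos(a),np.sin(b)-np.sin(a),0]);print(5*i+5,(M.T@v*100).round(2)[:2],end="; ")
E
```

```text
t 6.7 turned 0.1 R 0.0687 F_resist 0.06 Frad 1.6 Fz 5.43 z 0.1213 op 0.296
5 [-0.61 -0.05]; 10 [-0.61  0.01]; 15 [-0.61  0.06]; 20 [-0.6   0.11]; 25 [-0.59  0.16]; 30 [-0.57  0.21]; 35 [-0.55  0.26]; 40 [-0.53  0.31]; 45 [-0.5   0.35]; 50 [-0.46  0.4 ]; 55 [-0.43  0.44]; 60 [-0.39  0.47]; 65 [-0.35  0.5 ]; 70 [-0.3   0.53]; 75 [-0.25  0.56]; 80 [-0.2   0.58]; 85 [-0.15  0.59]; 90 [-0.1  0.6]; 95 [-0.05  0.61]; 100 [0.01 0.61]; 105 [0.06 0.61]; 110 [0.11 0.6 ]; 115 [0.16 0.59]; 120 [0.21 0.57]; 125 [0.26 0.55]; 130 [0.31 0.53]; 135 [0.35 0.5 ]; 140 [0.4  0.46]; 145 [0.44 0.43]; 150 [0.47 0.39]; 155 [0.5  0.35]; 160 [0.53 0.3 ]; 165 [0.56 0.25]; 170 [0.58 0.2 ]; 175 [0.59 0.15]; 180 [0.6 0.1];
```

>>> {"fn": "servo_tool", "kwargs": {
  "increments": "-0.61 -0.05 0 0 0;-0.61 0.01 0 0 0;-0.61 0.06 0 0 0;-0.6 0.11 0 0 0;-0.59 0.16 0 0 0;0 0 0 0 0"
}}

```text
time_s: 7.45
eef_pos: [0.5001, -0.0547, 0.1212]
eef_rot: [0.0, 0.844, 0.537, -0.0]
wrist_force: [-2.1, -0.3, 5.9]
opening: 0.301
```

```bash
python3 -c "
from st import *
st()"
```

```text
t 7.45 turned 26.4 R 0.0692 F_resist -0.51 Frad 2.1 Fz 5.9 z 0.1212 op 0.301
```

>>> {"fn": "servo_tool", "kwargs": {
  "increments": "-0.57 0.21 0 0 0;-0.55 0.26 0 0 0;-0.53 0.31 0 0 0"
}}

```text
time_s: 7.82
eef_pos: [0.5001, -0.0722, 0.1212]
eef_rot: [-0.0, 0.844, 0.537, 0.0]
wrist_force: [-1.8, 2.4, 6.9]
opening: 0.293
```

```bash
python3 -c "
from st import *
st()"
```

```text
t 7.83 turned 40.9 R 0.0697 F_resist 2.65 Frad 1.42 Fz 6.91 z 0.1212 op 0.293
```

>>> {"fn": "servo_tool", "kwargs": {
  "increments": "-0.5 0.35 0 0 0;-0.46 0.4 0 0 0"
}}

```text
time_s: 8.07
eef_pos: [0.5028, -0.0842, 0.1212]
eef_rot: [-0.0, 0.844, 0.537, -0.0]
wrist_force: [-1.3, 1.3, 6.8]
opening: 0.301
```

```bash
python3 -c "
from st import *
st()"
```

```text
t 8.07 turned 51.0 R 0.0699 F_resist 1.66 Frad 0.81 Fz 6.75 z 0.1212 op 0.301
```

>>> {"fn": "servo_tool", "kwargs": {
  "increments": "-0.43 0.44 0 0 0;-0.39 0.47 0 0 0"
}}

```text
time_s: 8.32
eef_pos: [0.5076, -0.0956, 0.1212]
eef_rot: [-0.0, 0.844, 0.537, -0.0]
wrist_force: [-1.8, 1.0, 7.0]
opening: 0.301
```

```bash
python3 -c "
from st import *
st()"
```

```text
t 8.32 turned 61.1 R 0.0702 F_resist 1.8 Frad 1.11 Fz 6.99 z 0.1212 op 0.301
```

>>> {"fn": "servo_tool", "kwargs": {
  "increments": "-0.35 0.5 0 0 0"
}}

```text
time_s: 8.45
eef_pos: [0.5106, -0.101, 0.1212]
eef_rot: [-0.0, 0.844, 0.537, -0.0]
wrist_force: [-1.6, 1.5, 7.1]
opening: 0.3
```

```bash
python3 -c "
from st import *
st()"
```

```text
t 8.45 turned 66.1 R 0.0704 F_resist 2.14 Frad 0.5 Fz 7.07 z 0.1212 op 0.3
```

>>> {"fn": "servo_tool", "kwargs": {
  "increments": "-0.3 0.53 0 0 0"
}}

```text
time_s: 8.57
eef_pos: [0.5137, -0.1056, 0.1211]
eef_rot: [-0.001, 0.844, 0.537, -0.0]
wrist_force: [-5.1, 5.7, 9.3]
opening: 0.297
```

```bash
python3 -c "
from st import *
st()"
```

```text
t 8.57 turned 70.6 R 0.0706 F_resist 7.62 Frad 0.48 Fz 9.31 z 0.1211 op 0.297
```

>>> {"fn": "servo_tool", "kwargs": {
  "increments": "-0.25 0.56 0 0 0"
}}

```text
time_s: 8.7
eef_pos: [0.5164, -0.109, 0.1208]
eef_rot: [-0.003, 0.844, 0.537, -0.001]
wrist_force: [-8.5, 9.1, 13.4]
opening: 0.301
```

```bash
python3 -c "
from st import *
st()"
```

```text
t 8.7 turned 74.1 R 0.0708 F_resist 12.46 Frad 0.28 Fz 13.4 z 0.1208 op 0.301
```

>>> {"fn": "servo_tool", "kwargs": {
  "increments": "-0.2 0.58 0 0 0"
}}

```text
time_s: 8.82
eef_pos: [0.5207, -0.1134, 0.1209]
eef_rot: [-0.002, 0.844, 0.537, -0.001]
wrist_force: [-13.8, 9.4, 13.1]
opening: 0.299
```

```bash
python3 -c "
from st import *
st()"
```

```text
t 8.82 turned 79.1 R 0.0709 F_resist 16.47 Frad 2.54 Fz 13.1 z 0.1209 op 0.299
```

>>> {"fn": "servo_tool", "kwargs": {
  "increments": "-0.15 0.59 0 0 0"
}}

```text
time_s: 8.95
eef_pos: [0.5255, -0.1176, 0.121]
eef_rot: [-0.002, 0.844, 0.537, -0.001]
wrist_force: [-7.4, 0.9, 11.4]
opening: 0.3
```

```bash
python3 -c "
from st import *
st()"
```

```text
t 8.95 turned 84.3 R 0.0709 F_resist 6.42 Frad 3.83 Fz 11.39 z 0.121 op 0.3
```

Resistance rose to about 16 N near 75–79° and fell again. That's steeper than described, so I check wheel and pin in pictures before going on.

```bash
python3 - <<'E'
from st import *
st()
for n in ("wrist","side","top"):
    p,d=ctrl.camera(n)
    np.savez(f"n5{n}.npz",p=p,d=d)
    if n=="side": p=p[120:280,230:430]; p=cv2.resize(p,None,fx=4,fy=4)
    if n=="top": p=p[100:240,230:410]; p=cv2.resize(p,None,fx=4,fy=4)
    cv2.imwrite(f"pics/d5{n}.png",p[:,:,::-1])
st()
E
```

```text
t 8.95 turned 84.3 R 0.0709 F_resist 6.42 Frad 3.83 Fz 11.39 z 0.121 op 0.3
t 9.1 turned 85.7 R 0.0709 F_resist 3.56 Frad 1.72 Fz 7.81 z 0.1212 op 0.297
```

View pics/d5wrist.png

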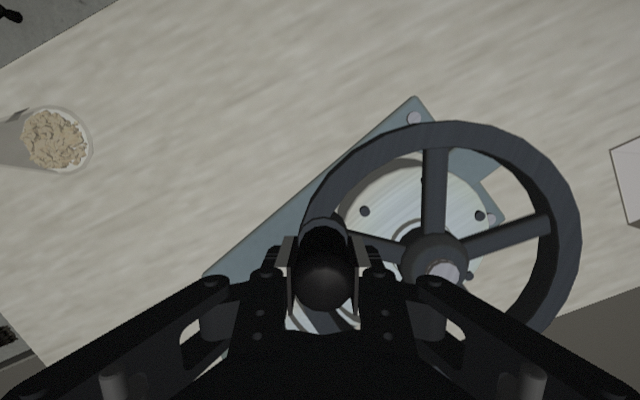

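View pics/d5side.png

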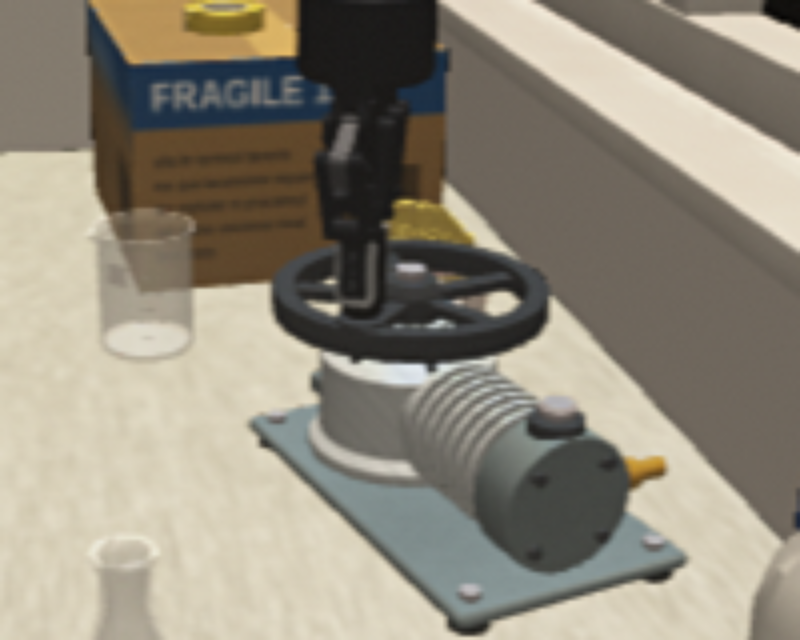

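View pics/d5top.png

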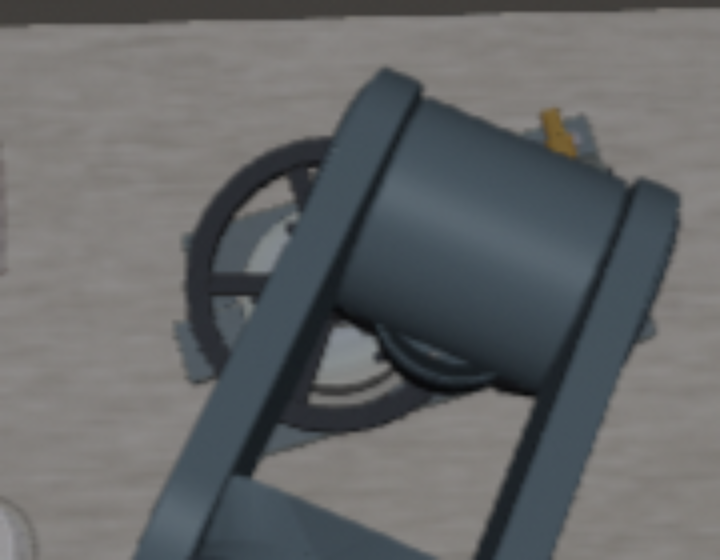

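The side view shows the pin still down (top at crop (560,398), unchanged), so the compression top isn't passed and this was a local stiff spot. I go on in small steps, watching force and pin.

```bash
cat > pin.py <<'E'
from st import *
P0=np.array([.6103,-.2146,.111])
def pin():
    # pin-top row by template shift vs initial picture (side view); sub-pixel correlation
    u,v=proj("side",P0).round().astype(int)
    a=np.load("side0.npz")["p"];b,_=ctrl.camera("side")
    g=lambda q:cv2.cvtColor(q,cv2.COLOR_RGB2GRAY).astype(np.float32)
    A,B=g(a),g(b)
    prof=lambda q:q[v-14:v+6,u-3:u+4].mean(1).round().astype(int)
    print("pin px",u,v,"A",prof(A),"\nB",prof(B))
    cv2.imwrite("pics/pin_%d.png"%(ctrl.get_obs()["time_s"]*100),cv2.resize(np.hstack([a[v-25:v+25,u-30:u+30],b[v-25:v+25,u-30:u+30]]),None,fx=6,fy=6,interpolation=cv2.INTER_CUBIC)[:,:,::-1])
E
python3 - <<'E'
from pin import *
o=st();pin()
M=toolM(o);a0=np.radians(147.9)
for i in range(0,36):
    a=a0+np.radians(85+2.5*i);b=a+np.radians(2.5)
    v=.0705*np.array([np.cos(b)-np.cos(a),np.sin(b)-np.sin(a),0]);print(87.5+2.5*i,(M.T@v*100).round(2)[:2],end="; ")
E
ls pics
```

```text
t 9.1 turned 85.7 R 0.0709 F_resist 3.56 Frad 1.72 Fz 7.81 z 0.1212 op 0.297
pin px 368 219 A [204 204 203 202 202 203 205 205 207 204 204 205 203 198 180 173 169 154
 118  84] 
B [209 209 208 207 207 208 209 210 212 209 209 210 208 203 185 178 173 159
 121  87]
87.5 [-0.06  0.3 ]; 90.0 [-0.04  0.3 ]; 92.5 [-0.03  0.31]; 95.0 [-0.02  0.31]; 97.5 [-0.    0.31]; 100.0 [0.01 0.31]; 102.5 [0.02 0.31]; 105.0 [0.04 0.31]; 107.5 [0.05 0.3 ]; 110.0 [0.06 0.3 ]; 112.5 [0.08 0.3 ]; 115.0 [0.09 0.29]; 117.5 [0.1  0.29]; 120.0 [0.11 0.29]; 122.5 [0.13 0.28]; 125.0 [0.14 0.27]; 127.5 [0.15 0.27]; 130.0 [0.16 0.26]; 132.5 [0.17 0.25]; 135.0 [0.18 0.25]; 137.5 [0.19 0.24]; 140.0 [0.2  0.23]; 142.5 [0.21 0.22]; 145.0 [0.22 0.21]; 147.5 [0.23 0.2 ]; 150.0 [0.24 0.19]; 152.5 [0.25 0.18]; 155.0 [0.26 0.17]; 157.5 [0.26 0.16]; 160.0 [0.27 0.15]; 162.5 [0.28 0.13]; 165.0 [0.28 0.12]; 167.5 [0.29 0.11]; 170.0 [0.29 0.1 ]; 172.5 [0.3  0.08]; 175.0 [0.3  0.07]; c3side.png
c3top.png
c3wrist.png
crop.png
d5side.png
d5top.png
d5wrist.png
pin_915.png
s0c.png
side0.png
top0.png
w1.png
w2.png
w4.png
```

>>> {"fn": "servo_tool", "kwargs": {
  "increments": "-0.06 0.3 0 0 0;-0.04 0.3 0 0 0"
}}

```text
time_s: 9.4
eef_pos: [0.5316, -0.1219, 0.1212]
eef_rot: [-0.001, 0.844, 0.537, -0.001]
wrist_force: [-4.0, 2.2, 7.7]
opening: 0.296
```

```bash
python3 -c "
from st import *
st()"
```

```text
t 9.4 turned 90.3 R 0.071 F_resist 4.55 Frad 0.27 Fz 7.69 z 0.1212 op 0.296
```

>>> {"fn": "servo_tool", "kwargs": {
  "increments": "-0.03 0.31 0 0 0;-0.02 0.31 0 0 0"
}}

```text
time_s: 9.65
eef_pos: [0.5375, -0.1253, 0.1212]
eef_rot: [-0.0, 0.844, 0.537, -0.0]
wrist_force: [-2.2, 0.3, 6.8]
opening: 0.297
```

```bash
python3 -c "
from st import *
st()"
```

```text
t 9.65 turned 95.8 R 0.0711 F_resist 2.06 Frad 0.69 Fz 6.8 z 0.1212 op 0.297
```

>>> {"fn": "servo_tool", "kwargs": {
  "increments": "0 0.31 0 0 0;0.01 0.31 0 0 0"
}}

```text
time_s: 9.9
eef_pos: [0.5437, -0.1281, 0.1214]
eef_rot: [0.001, 0.844, 0.537, 0.0]
wrist_force: [-0.7, -0.9, 5.1]
opening: 0.302
```

```bash
python3 -c "
from pin import *
st();pin();st()"
```

```text
t 9.9 turned 101.3 R 0.0712 F_resist 0.34 Frad 1.14 Fz 5.06 z 0.1214 op 0.302
pin px 368 219 A [204 204 203 202 202 203 205 205 207 204 204 205 203 198 180 173 169 154
 118  84] 
B [209 209 208 207 207 208 209 210 212 209 209 210 209 190 180 175 162 137
  87  80]
t 9.95 turned 101.8 R 0.0712 F_resist -1.43 Frad 0.41 Fz 4.18 z 0.1214 op 0.299
```

The force has crossed to pushing (about -1.4 N) and the pin is just starting to rise. The top is at about 96–98°. I carry the wheel through the push zone to about 130°, holding it.

>>> {"fn": "servo_tool", "kwargs": {
  "increments": "0.02 0.31 0 0 0;0.04 0.31 0 0 0;0.05 0.3 0 0 0;0.06 0.3 0 0 0"
}}

```text
time_s: 10.45
eef_pos: [0.5561, -0.1318, 0.1214]
eef_rot: [0.001, 0.844, 0.537, 0.0]
wrist_force: [1.2, -0.7, 4.7]
opening: 0.3
```

```bash
python3 -c "
from pin import *
st();pin();st()"
```

```text
t 10.45 turned 111.7 R 0.0714 F_resist -1.3 Frad 0.45 Fz 4.71 z 0.1214 op 0.3
pin px 368 219 A [204 204 203 202 202 203 205 205 207 204 204 205 203 198 180 173 169 154
 118  84] 
B [209 209 208 207 207 208 209 210 212 209 210 211 192 179 176 162 136  87
  81  84]
t 10.5 turned 112.0 R 0.0714 F_resist -3.52 Frad 0.96 Fz 4.9 z 0.1215 op 0.297
```

>>> {"fn": "servo_tool", "kwargs": {
  "increments": "0.08 0.3 0 0 0;0.09 0.29 0 0 0;0.1 0.29 0 0 0;0.11 0.29 0 0 0"
}}

```text
time_s: 11.0
eef_pos: [0.5678, -0.1333, 0.1213]
eef_rot: [0.001, 0.844, 0.537, -0.0]
wrist_force: [-0.0, -1.8, 7.6]
opening: 0.298
```

```bash
python3 -c "
from pin import *
st();pin();st()"
```

```text
t 11.0 turned 121.1 R 0.0717 F_resist 0.0 Frad 1.83 Fz 7.64 z 0.1213 op 0.298
pin px 368 219 A [204 204 203 202 202 203 205 205 207 204 204 205 203 198 180 173 169 154
 118  84] 
B [209 209 208 207 206 208 209 210 212 210 210 197 180 176 164 143  90  81
  84  85]
t 11.05 turned 121.4 R 0.0717 F_resist -0.18 Frad 1.73 Fz 4.97 z 0.1214 op 0.295
```

>>> {"fn": "servo_tool", "kwargs": {
  "increments": "0.13 0.28 0 0 0;0.14 0.27 0 0 0"
}}

```text
time_s: 11.3
eef_pos: [0.5733, -0.1333, 0.1212]
eef_rot: [0.0, 0.844, 0.537, -0.001]
wrist_force: [-3.6, -2.6, 6.7]
opening: 0.295
```

```bash
python3 -c "
from pin import *
st();pin();st()
for h in (0,2,4,6,8,10,12): print(h,proj('side',P0+[0,0,h/1000]).round(2))"; ls pics
```

```text
t 11.3 turned 125.5 R 0.0719 F_resist 3.78 Frad 2.41 Fz 6.7 z 0.1212 op 0.295
pin px 368 219 A [204 204 203 202 202 203 205 205 207 204 204 205 203 198 180 173 169 154
 118  84] 
B [209 209 208 207 207 208 209 210 212 210 210 187 178 173 159 129  85  80
  85  85]
t 11.35 turned 125.9 R 0.0718 F_resist 1.8 Frad 1.99 Fz 8.06 z 0.1213 op 0.297
0 [368.19 219.32]
2 [368.25 218.46]
4 [368.3 217.6]
6 [368.36 216.74]
8 [368.42 215.87]
10 [368.47 215.01]
12 [368.53 214.14]
c3side.png
c3top.png
c3wrist.png
crop.png
d5side.png
d5top.png
d5wrist.png
pin_1050.png
pin_1105.png
pin_1135.png
pin_915.png
pin_994.png
s0c.png
side0.png
top0.png
w1.png
w2.png
w4.png
```

Resistance is back to plain friction (+3.8 N moving). The pin has shifted 3 px, about 7 mm, which is mid-window. One more small step past the push zone, settle, open, and lift.

>>> {"fn": "servo_tool", "kwargs": {
  "increments": "0.15 0.27 0 0 0;0 0 0 0 0;0 0 0 0 0"
}}

```text
time_s: 11.72
eef_pos: [0.5767, -0.1331, 0.1212]
eef_rot: [0.001, 0.844, 0.537, -0.0]
wrist_force: [-0.9, -2.2, 6.8]
opening: 0.298
```

>>> {"fn": "servo_tool", "kwargs": {
  "increments": "0 0 0 0 0.35;0 0 0 0 0.45;0 0 0 0 0.6;0 0 0 0 0.8;0 0 0 0 1;0 0 0 0 1;0 0 0 0 1;0 0 0 0 1"
}}

```text
time_s: 12.72
eef_pos: [0.5768, -0.1322, 0.1208]
eef_rot: [0.0, 0.844, 0.537, 0.0]
wrist_force: [-0.6, 0.0, -0.0]
opening: 1.0
```

```bash
python3 - <<'E'
from pin import *
o=st();pin()
p,d=ctrl.camera("wrist");cv2.imwrite("pics/w6.png",p[:,:,::-1])
E
```

```text
t 12.72 turned 128.4 R 0.071 F_resist 0.61 Frad -0.1 Fz -0.01 z 0.1208 op 1.0
pin px 368 219 A [204 204 203 202 202 203 205 205 207 204 204 205 203 198 180 173 169 154
 118  84] 
B [209 209 208 207 207 208 209 210 212 210 204 184 175 169 152 108  83  82
  85  85]
```

View pics/w6.png

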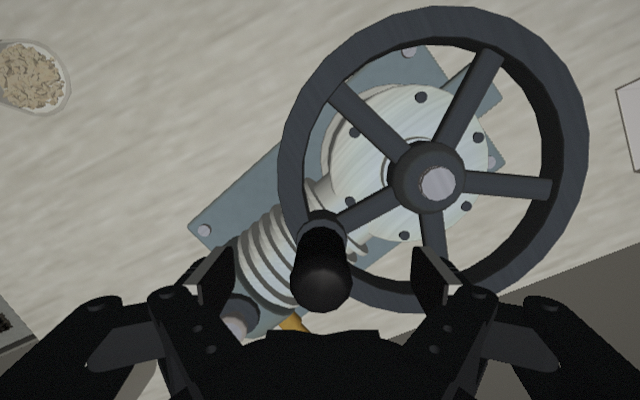

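The fingers are open and clear of the knob (at (322,275), mid-jaws). The pin is up about 3.3 px, roughly 7.5–8 mm. I lift away.

>>> {"fn": "servo_tool", "kwargs": {
  "increments": "0 0 -1 0 1;0 0 -2 0 1;0 0 -2 0 1;0 0 -2 0 1;0 0 -2 0 1;0 0 -2 0 1;0 0 -1 0 1;0 0 0 0 1;0 0 0 0 1;0 0 0 0 1"
}}

```text
time_s: 14.08
eef_pos: [0.5763, -0.132, 0.2398]
eef_rot: [-0.001, 0.844, 0.537, -0.0]
wrist_force: [-0.2, -1.1, 0.5]
opening: 0.997
```

```bash
python3 - <<'E'
from pin import *
o=st();pin()
p,d=ctrl.camera("side");C=cloud("side",d);p0=np.load("side0.npz");C0=cloud("side",p0["d"])
u,v=proj("side",P0).round().astype(int)
sel=lambda C:C[v-12:v+5,u-6:u+7].reshape(-1,3)
for Q in (sel(C0),sel(C)):
    m=(np.linalg.norm(Q[:,:2]-P0[:2],axis=1)<.012)&(Q[:,2]>.09);print(m.sum(),"pin top z",np.percentile(Q[m][:,2],[50,90,100]).round(4))
cv2.imwrite("pics/side7.png",p[:,:,::-1])
t,_=ctrl.camera("top");cv2.imwrite("pics/top7.png",t[:,:,::-1])
pin();st()
E
ls pics|grep pin
```

```text
t 14.07 turned 128.0 R 0.0707 F_resist 0.33 Frad 1.06 Fz 0.45 z 0.2398 op 0.997
pin px 368 219 A [204 204 203 202 202 203 205 205 207 204 204 205 203 198 180 173 169 154
 118  84] 
B [207 207 207 205 206 206 208 209 211 209 203 182 173 168 151 107  83  81
  84  84]
36 pin top z [0.1109 0.1118 0.1125]
53 pin top z [0.1156 0.1188 0.1195]
pin px 368 219 A [204 204 203 202 202 203 205 205 207 204 204 205 203 198 180 173 169 154
 118  84] 
B [207 207 206 205 205 206 208 209 210 209 203 183 173 168 151 107  82  81
  84  84]
t 14.28 turned 128.2 R 0.0709 F_resist -0.14 Frad 0.41 Fz -0.86 z 0.2404 op 1.004
pin_1050.png
pin_1105.png
pin_1135.png
pin_1277.png
pin_1412.png
pin_1427.png
pin_915.png
pin_994.png
```

View pics/side7.png

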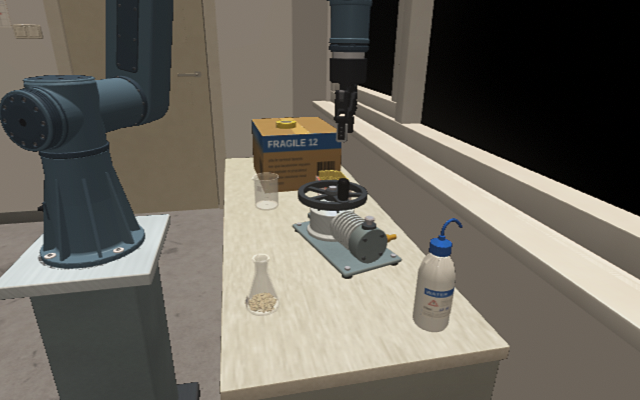

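View pics/top7.png

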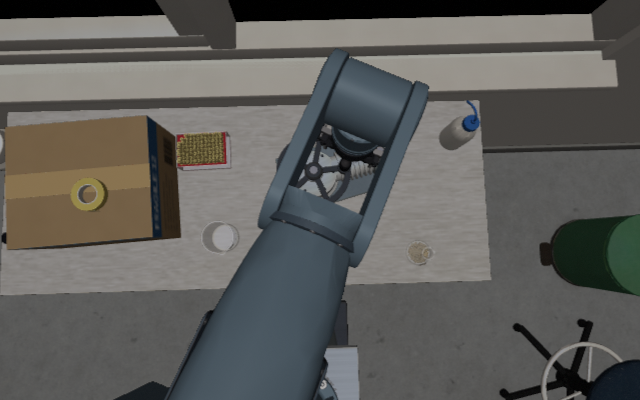

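The pin is about 7 mm up (depth 0.1188 vs 0.1118 at the start) and unchanged between pictures. The arm is clear. The flask (419,253), beaker (221,238) and tip box are where they were. I hand in.

```bash
python3 -c "
from bench import ctrl
print(ctrl.hand_in())"
```

```text
the job is handed in; nothing more can be done
None
```

I gripped the knob and turned the wheel about 128° counter-clockwise. The compression topped out at about 96–98°. I carried the wheel through the push zone until only friction was left, about 30° past the top. Then I let go, lifted clear, and handed in at about 14.3 s.

**Last checks:**
- **Pin:** it stood about 7 mm up by depth and 7.5–8 mm by image shift, inside the 1.5–10.5 mm window. It was the same in all three pictures taken after letting go.
- **Robot:** wrist force was about zero, with the gripper open and well above the knob.
- **Bystanders:** the flask, beaker and tip box looked unmoved in the top and side views.

**What disagreed or failed:**
- **First grasp:** it failed because the fingers closed on top of the knob, pressing up to about 9 N. The real fingertips were about 37 mm farther back than the stated tool data. I measured this with the wrist camera's depth and corrected for it.
- **Force peak:** it rose to about 16 N at 75–79°, higher and steeper than described. The pin was still down at 85°, so I went on until it rose.

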